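# Clear, line up and hold a boiler air-box panel

## Task

Pick up the scraper block and wipe the three loose cement chips off the raised access panel onto the bench with it (not with the fingers), then set the block down on the bench and let go of it. Turn the wing fastener clockwise, with the panel still raised, until the slot along its top lines up with the two black marks on the panel. Then press the panel fully home against its frame with the fingers and finish while still holding it pressed there, leaving the other tools and parts where they are.

Things in the scene. Friction and masses are not known exactly. Their poses are not given: they have to be found in the camera images.
- housing: white steel boiler air-box lying on its back, fixed to the bench, 146 mm (x) by 236 mm (y) by 44 mm high; its top is the frame for the panel. Three short stubs stick out up to 30 mm from its two short ends. Origin: centre of its underside, on the bench; z up. Its position and yaw vary. The chips start at x -50 to +50, y -75 to -15 mm in its frame.
- panel_press (a point): point on the top face of the access panel, amid the half without fastener: a good place to press. The panel is an aluminium plate 150 (x) by 240 (y) by 6 mm covering the whole housing, centred on it, same axes; this point is at x 0, y -45 mm from its centre. The panel's top is 58 mm above the bench when raised, 50 mm when fully home.
- panel (a joint): how far the panel is pressed down, in m: 0 raised on its springy seal, 8 mm proud of the frame; 0.008 fully home. It moves only straight down, springs back when let go, needs about 5 N to start and 11 N to be fully home, where it meets a hard stop. Unless the fastener's slot is in line, a cam under the panel stops it after about 2 mm.
- fastener (a joint): angle of the wing fastener in rad: 0 when its slot is in line with the two black marks, which lie along the panel's y axis on either side of it; negative before that; grows clockwise seen from above. Starts at -1.35 to -0.7, stays where it is left (stiff by 0.06 N m), stops at -1.6 and +0.6.
- fastener_top (a point): centre of the top of the steel wing fastener, on its turning axis, 30 mm above the panel's top face, at x 0, y +65 mm from the panel's centre. The wing is an upright bar 40 mm long (this frame's y), 10 mm thick (x), 26 mm tall, on a round flange 42 mm across and 4 mm thick; its slot is the black line along the bar's top (y).
- scraper: beech scraper block with a steel sole, loose on the bench: base 36 mm (x) by 110 mm (y) by 20 mm high, and on it a central gripping rib 24 mm (x) by 80 mm (y) rising to 65 mm above the underside. About 0.18 kg. Origin: centre of its underside; z up. It stands left or right of the housing (it may have swapped places with the torch).
- scraper_grip (a point): middle of the scraper block's rib, 45 mm above its underside, same axes as the block: grip here across the 24 mm (x).
- chip0: loose grey chip of fire cement, 22 by 18 by 10 mm high, 13 g, lying on the panel. Origin: centre of its underside.
- chip1: a second chip, the same.
- chip2: a third chip, the same.
- torch: grey plastic torch lying on a flat foot, 155 mm long (x), 44 mm high; to be left alone. Origin: under its middle.
- spanner: red spanner 190 mm long (x), lying flat; to be left alone. Origin: its underside.
- screwdriver: yellow-handled screwdriver 190 mm long (x), lying; to be left alone. Origin: its underside.
- bleed_key: small steel radiator bleed key, 43 mm long (x), 12 mm high, lying; to be left alone. Origin: its underside.
- valve_cap: white plastic radiator valve cap, 38 mm across, 32 mm high, standing; to be left alone. Origin: centre of its underside.
- tin: steel tin with a paper band, 74 mm across, 100 mm high, standing; to be left alone. Origin: centre of its underside. (To its right, at the far edge of the bench, is a fixed clear parts tub, 75 mm high.)

How it is judged:
On the way, in this order (a step that is already met when the one before it is completed fails the run):
1. all three chips are off the panel and down on the bench (below 35 mm) while the scraper block is still gripped (height (world z) of each of chip0, chip1, chip2 below 0.035 m and contact force between the fingers and scraper above 1 N), for 0.1 s.
2. with the block let go, the fastener's slot is in line with the marks (within 0.15 rad) while the panel is still raised (pressed less than 3 mm) (value of joint fastener between -0.15 and 0.15 rad and value of joint panel below 0.003 m and contact force between the fingers and scraper below 0.1 N), for 0.1 s.
At the end, for the whole second after the job is handed in: The fingers press the panel at least 6.5 mm down of its 8 mm, with more than 3 N, and keep it there; the fastener's slot is within 0.15 rad of the marks; the three chips lie on the bench (below 35 mm); the scraper block rests on the bench, not touched by the fingers and not touching the air-box (height (world z) of each of chip0, chip1, chip2 below 0.035 m and value of joint fastener between -0.15 and 0.15 rad and value of joint panel above 0.0065 m and contact force between the fingers and housing above 3 N and height (world z) of scraper below 0.04 m and contact force between the fingers and scraper below 0.1 N and contact force between scraper and housing below 0.1 N and linear speed of scraper below 0.02 m/s); the arm keeps its last pose, push and grip.
It fails at once if a chip on the panel is touched with the fingers or the arm ((height (world z) of chip0 above 0.04 m and contact force between any of the fingers, the arm and chip0 above 0.5 N) or (height (world z) of chip1 above 0.04 m and contact force between any of the fingers, the arm and chip1 above 0.5 N) or (height (world z) of chip2 above 0.04 m and contact force between any of the fingers, the arm and chip2 above 0.5 N)).
It fails at once if a bystander is shifted by more than 40 mm (distance of any of torch, spanner, screwdriver, bleed_key, valve_cap, tin from where it was at the start of the episode above 0.04 m).
It also fails if it takes over 64 s, if anything falls off the work surface, if the arm or the gripper's body presses on something with over 40 N, if the wrist force passes 120 N, or if a joint passes its speed limit or range.

## Robot

A 7-joint arm with a two-finger parallel gripper is mounted at the origin on the work surface. World frame = base frame: x ahead of the robot, y to its left, z up, the work surface at z = 0. Lengths are in m, angles in rad, forces in N, time in s.
With the tool pointing down it reaches from about 0.425 to 0.925 m from the base axis. Payload 6.8 kg.
Tool frame: the origin (TCP) lies on the mounting face of the last link; the fingertips stand 173 mm ahead of it and the grasp point (between the pads) lies 155 mm ahead of it; z points along the fingers, y is the line along which they close (so a half turn about z gives the same grasp; the last joint's range is limited). The gripper opens to 85 mm and grips with 20 to 120 N. Pads are 22 mm wide; open, the fingers measure 114 mm over their backs; the gripper's body (76 mm by 85 mm) begins 54 mm behind the grasp point. The pads swing forward as they close: fully open they stand 13 mm farther back than shut.
Start: joints at [1.113, 0.477, 0.022, 1.555, -0.011, 1.109, -0.083], TCP at [0.231, -0.634, 0.405] pointing down, gripper open.
Joint ranges: [-2.96, 2.96], [-0.34, 2.1], [-1.41, 1.46], [0.24, 2.44], [-1.37, 4.51], [0.17, 1.92], [-2.96, 2.96]. Speed limits (rad/s): [2.39, 2.39, 3.14, 3.14, 3.14, 3.14, 3.14].

## Interface

Orientations are given as a unit quaternion [w, x, y, z].
In Python, from station import bot gives the robot as it stands. The module is installed in compiled form; this text tells all that it offers.
- The arm moves only by the shell command python3 -m pendant 'ROWS' [FORCE]. ROWS is JSON, a list of rows, each a list of 5 numbers: the finger opening in m, from 0 to 0.0854, then the shift along the tool's x, y, z in m, then the turn about the tool's z in degrees. In form: [[jaw, x, y, z, yaw], ...]. A call has 1 to 12 rows; each row shifts and turns the commanded pose from where the row before left it, along the tool's axes as they then stand; what a row does not reach is not made up. A row lasts 1/12 s, in which the tool goes at most 41.7 mm and 7.16 degrees, less where a joint would pass 70% of its speed; a pose out of reach is approached as far as the arm can. A call with a gripper value outside its range is refused whole. The fingers move at their own pace and stop on an object; FORCE is the grip in N (left out, the last holds). Time passes only in rows, so rows that do not move let the fingers close. It gives the time, the measured TCP pose, the force, the opening and the grip force at its end, in the units of the state.
- bot.get_obs(): the state, without advancing time (a new reading comes with each control period).
- bot.read_camera(name): name is "scene" or "side" or "wrist"; returns (picture, depth): 480x640x3 uint8, blue, green, red; 480x640 float32, m along the optical axis (not along the pixel's ray), 0 where there is no reading.
- bot.camera_model(name): a dict with "intrinsics" (3x3 intrinsics, pixels), "R" (3x3) and "t" (3): a world point X has camera coordinates R X + t. Camera axes: x right, y down, z forward; pixel columns grow to the right and rows downward; lengths in m; the calibration is good to about 2 mm. The wrist camera is an equidistant fisheye: a pixel r from the principal point sees the ray r / f radians off the axis. A picture is of the moment at which its call begins: read the wrist's pose just before it. camera_model takes no time and is no camera call; for the wrist camera it gives the pose at the moment of the call.
- bot.hand_in(): hands the job in; it is judged then, once.
Trained networks look in the newest picture that a camera, given by its name, has taken for a name from the list of things; names that differ only in an ending like _2 or _b are one class to them, and where a whole thing is asked for, a point or a joint stands for the part that bears it (a point fixed in the world has none). Each returns a list of dicts, best first, with "score" (0 to 1); they miss things now and then, are a little off and sometimes report something else, mostly with a low value. They report only what shows in the picture. A call takes as long as a camera call.
- bot.boxes_of(name, camera): "at" ([column, row] in pixels, amid what is visible of it).
- bot.trace(name, camera): "mask" (480x640 bool, what is visible of it) and "at" ([column, row] in pixels, amid what is visible of it).
- bot.pinpoint(name, camera): "at" ([column, row] in pixels: a listed point, or the origin of a listed thing).
The state is a dict: "t": time; "q": joint angles; "joint_vel": joint speeds; "joint_torque": joint torques, N m; "eef_pos": TCP position; "tool_rot": TCP orientation; "contact_force": force on the tool from outside, world axes, zero at the start; "torque": the same for the moment, N m; "gripper_width": opening from 0.0 (shut) to 1.0 (fully open); "grasp_force": force on a finger pad.
Only numpy, scipy, OpenCV 4.12 (cv2) and the standard library are available. Lean on these libraries where they do the work, as an engineer would, in place of code of your own. Each camera call takes 0.05 s, during which the arm holds its last target. There are 200 camera calls.

## Working session

There is one attempt and no reset: what is moved stays moved. The work goes in short steps, Python scripts to look and compute and a shell command to move; the robot and the scene stay as the last step left them, time stands still between calls to the robot, and variables do not carry over. Pictures are saved under pics/ and viewed, at most 10 in all, crops included, and the job is handed in when it is done.

```bash
mkdir -p pics; cat > h.py <<'E'
import numpy as np, cv2
from station import bot
def ray(name,px,M=None):
    M=M or bot.camera_model(name); K=np.array(M["intrinsics"]);R=np.array(M["R"]);t=np.array(M["t"])
    x=(px[0]-K[0,2])/K[0,0]; y=(px[1]-K[1,2])/K[1,1]
    if name=="wrist":
        r=np.hypot(x,y); s=np.sin(r)/r if r>1e-9 else 1; d=np.array([x*s,y*s,np.cos(r)])
    else: d=np.array([x,y,1.])
    return -R.T@t, R.T@d
def atz(name,px,z,M=None):
    o,d=ray(name,px,M); return o+d*(z-o[2])/d[2]
def cloud(name,dep,mask,M=None):
    v,u=np.nonzero(mask&(dep>0)); M=M or bot.camera_model(name)
    K=np.array(M["intrinsics"]);R=np.array(M["R"]);t=np.array(M["t"]);z=dep[v,u]
    x=(u-K[0,2])/K[0,0]; y=(v-K[1,2])/K[1,1]
    return (np.c_[x*z,y*z,z]-t)@R
E
python3 - <<'E'
from h import *
for c in ("scene","side"):
    im,d=bot.read_camera(c); cv2.imwrite(f"pics/{c}0.png",im); np.save(f"{c}d.npy",d)
    print(c, -np.array(bot.camera_model(c)["R"]).T@bot.camera_model(c)["t"])
    for n,z in (("panel_press",.058),("fastener_top",.088),("scraper_grip",.045),("scraper",0),("housing",0),("chip0",.058),("torch",0),("tin",0),("spanner",0),("screwdriver",0),("bleed_key",0),("valve_cap",0)):
        for r in bot.pinpoint(n,c)[:4]:
            print(n,round(r["score"],2),np.round(r["at"]),np.round(atz(c,r["at"],z),3))
o=bot.get_obs();print(o["t"],o["eef_pos"],o["tool_rot"],o["contact_force"])
E
```

```text
scene [1.18103097 0.06668551 0.71816322]
panel_press 0.58 [290. 239.] [ 0.548 -0.037  0.058]
panel_press 0.4 [294. 254.] [ 0.588 -0.023  0.058]
panel_press 0.23 [293. 225.] [ 0.507 -0.036  0.058]
fastener_top 0.74 [173. 220.] [ 0.554 -0.271  0.088]
scraper_grip 0.84 [169. 201.] [ 0.452 -0.323  0.045]
scraper_grip 0.23 [172. 216.] [ 0.496 -0.301  0.045]
scraper 0.87 [175. 219.] [ 0.462 -0.317  0.   ]
housing 0.82 [312. 257.] [0.539 0.008 0.   ]
housing 0.59 [398. 363.] [0.771 0.186 0.   ]
chip0 0.53 [298. 257.] [ 0.596 -0.014  0.058]
chip0 0.41 [294. 239.] [ 0.546 -0.028  0.058]
chip0 0.4 [290. 226.] [ 0.512 -0.041  0.058]
chip0 0.27 [291. 240.] [ 0.55  -0.035  0.058]
torch 0.89 [454. 252.] [0.489 0.314 0.   ]
torch 0.5 [466. 332.] [0.693 0.313 0.   ]
tin 0.64 [399. 362.] [0.769 0.187 0.   ]
spanner 0.74 [465. 330.] [0.688 0.312 0.   ]
bleed_key 0.61 [386. 216.] [0.391 0.167 0.   ]
bleed_key 0.54 [294. 234.] [ 0.477 -0.039  0.   ]
valve_cap 0.74 [251. 204.] [ 0.388 -0.155  0.   ]
side [0.43051658 0.620711   0.84893806]
panel_press 0.55 [354. 232.] [ 0.542 -0.033  0.058]
fastener_top 0
[... 221 characters left out ...]
.   ]
chip0 0.63 [376. 231.] [ 0.502 -0.044  0.058]
chip0 0.47 [353. 231.] [ 0.543 -0.033  0.058]
chip0 0.43 [329. 230.] [ 0.588 -0.027  0.058]
torch 0.84 [341. 427.] [0.488 0.315 0.   ]
torch 0.66 [352. 267.] [0.535 0.008 0.   ]
tin 0.72 [207. 319.] [0.764 0.18  0.   ]
spanner 0.58 [219. 394.] [0.694 0.306 0.   ]
spanner 0.23 [340. 428.] [0.489 0.316 0.   ]
spanner 0.22 [376. 231.] [ 0.506 -0.093  0.   ]
screwdriver 0.74 [319. 143.] [ 0.685 -0.326  0.   ]
bleed_key 0.59 [418. 359.] [0.387 0.172 0.   ]
valve_cap 0.74 [439. 218.] [ 0.387 -0.157  0.   ]
1.3 [ 0.23133255 -0.63413203  0.404711  ] [-8.94314232e-07  9.84746476e-01  1.73995338e-01  2.06909684e-06] [0.41476594 0.72572887 0.20242698]
```

View pics/scene0.png

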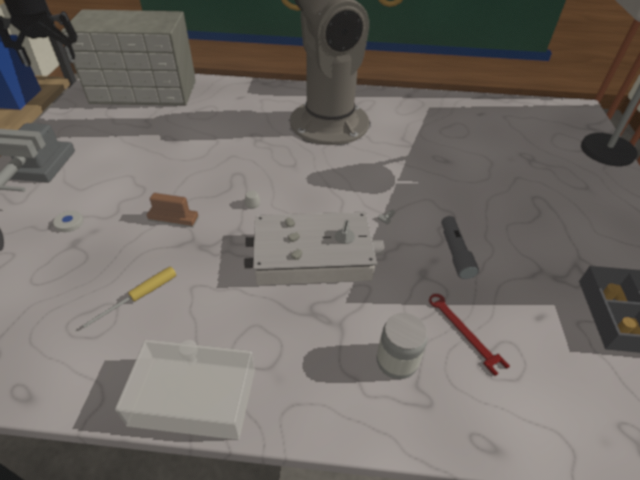

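View pics/side0.png

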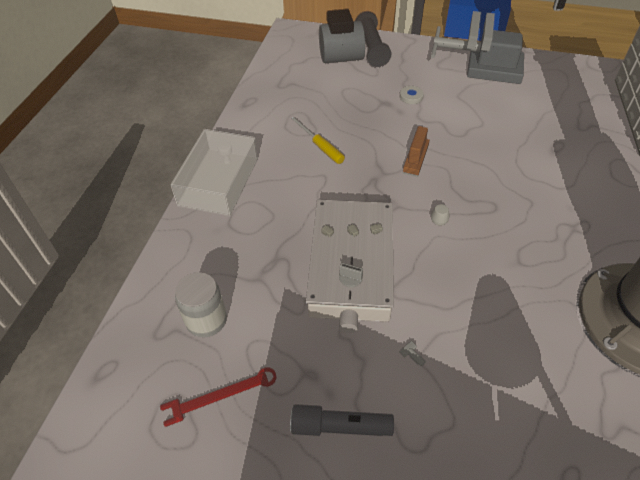

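The scene view shows the block (173,212), the panel with three chips (290,222), (294,238), (296,255), the fastener (346,232) and stubs on the short ends. I'll therefore sweep along the panel's +x, where there are no stubs. Next I'll fit the poses from depth.

```bash
python3 - <<'E'
from h import *
full=np.ones((480,640),bool)
for c in ("scene","side"):
    d=np.load(c+"d.npy"); P=cloud(c,d,full)
    def fit(z0,z1,ctr,r):
        m=(P[:,2]>z0)&(P[:,2]<z1)&(np.hypot(P[:,0]-ctr[0],P[:,1]-ctr[1])<r); Q=P[m].astype(np.float32)
        (a,s,g)=cv2.minAreaRect(Q[:,:2]); print(c,len(Q),np.round(a,4),np.round(s,4),round(g,1),"medz",round(float(np.median(Q[:,2])),4))
    fit(.053,.063,(.537,.006),.16)   # panel top
    fit(.055,.075,(.46,-.32),.08)    # rib top
    fit(.012,.075,(.46,-.32),.08)
    fit(.080,.095,(.535,.07),.04)    # wing top
    fit(.064,.072,(.55,-.035),.08)    # chips
E
```

```text
Traceback (most recent call last):
cv2.error: OpenCV(4.12.0) /io/opencv/modules/imgproc/src/convhull.cpp:143: error: (-215:Assertion failed) total >= 0 && (depth == CV_32F || depth == CV_32S) in function 'convexHull'
```

```bash
python3 - <<'E'
from h import *
full=np.ones((480,640),bool)
for c in ("scene","side"):
    d=np.load(c+"d.npy"); P=cloud(c,d,full)
    def fit(z0,z1,ctr,r):
        m=(P[:,2]>z0)&(P[:,2]<z1)&(np.hypot(P[:,0]-ctr[0],P[:,1]-ctr[1])<r); Q=np.ascontiguousarray(P[m],dtype=np.float32)
        if len(Q)<4: print(c,"few");return
        (a,s,g)=cv2.minAreaRect(np.ascontiguousarray(Q[:,:2])); print(c,len(Q),np.round(a,4),np.round(s,4),round(g,1),"medz",round(float(np.median(Q[:,2])),4))
    fit(.053,.063,(.537,.006),.16)   # panel top
    fit(.055,.075,(.46,-.32),.08)    # rib top
    fit(.012,.075,(.46,-.32),.08)
    fit(.080,.095,(.535,.07),.04)    # wing top
    fit(.064,.072,(.55,-.035),.08)    # chips
E
```

```text
scene 5929 [0.5384 0.0088] [0.1536 0.2402] 9.7 medz 0.0579
scene 348 [ 0.4604 -0.3209] [0.081  0.0266] 84.8 medz 0.0634
scene 1082 [ 0.4618 -0.3216] [0.1114 0.0378] 86.3 medz 0.0397
scene 81 [0.5277 0.0729] [0.01   0.0427] 83.3 medz 0.0875
scene 199 [ 0.548  -0.0291] [0.1134 0.0231] 15.2 medz 0.0671
side 7884 [0.5376 0.0074] [0.15   0.2434] 9.7 medz 0.0589
side 302 [ 0.4581 -0.3209] [0.082  0.0242] 84.6 medz 0.0654
side 713 [ 0.458  -0.3213] [0.1139 0.0365] 84.7 medz 0.0451
side 163 [0.5266 0.0725] [0.0111 0.0401] 84.0 medz 0.0879
side 254 [ 0.5454 -0.027 ] [0.1144 0.0295] 15.8 medz 0.0683
```

Fits from both cameras agree:
- Housing: (0.538, 0.008), yaw 9.7°.
- Block: (0.459, -0.321), yaw -5°.
- Wing: bar heading -6.5°, so about 74° clockwise to go.

Now turning the tool and approaching the block.

```bash
python3 -m pendant '[[0.085,0,0,0,-6.5],[0.085,0,0,0,-6.5],[0.085,0,0,0,-6.5],[0.085,0,0,0,-6.5],[0.085,0,0,0,-6.5],[0.085,0,0,0,-6.5],[0.085,0,0,0,-6.5],[0.085,0,0,0,-6.5],[0.085,0,0,0,-6.5],[0.085,0,0,0,-6.5]]'
python3 -m pendant '[[0.085,0.0276,0.0167,0.009,0],[0.085,0.0276,0.0167,0.009,0],[0.085,0.0276,0.0167,0.009,0],[0.085,0.0276,0.0167,0.009,0],[0.085,0.0276,0.0167,0.009,0],[0.085,0.0276,0.0167,0.009,0],[0.085,0.0276,0.0167,0.009,0],[0.085,0.0276,0.0167,0.009,0],[0.085,0.0276,0.0167,0.009,0],[0.085,0.0276,0.0167,0.009,0],[0.085,0.0276,0.0167,0.009,0],[0.085,0.0276,0.0167,0.009,0]]'
python3 -m pendant '[[0.085,0,0,0,0],[0.085,0,0,0,0]]'
cat >> h.py <<'E'
def to(x,y,h=None,w=None):
    "remaining shift in tool axes to world x,y; h wanted tool-x heading deg"
    o=bot.get_obs(); w_,a,b,c=o["tool_rot"]; hd=np.degrees(2*np.arctan2(b,a))
    hr=np.radians(hd); d=np.array([x,y])-o["eef_pos"][:2]
    print("t",round(o["t"],2),"pos",np.round(o["eef_pos"],4),"h",round(hd,2),"tx,ty",np.round([d@[np.cos(hr),np.sin(hr)],d@[np.sin(hr),-np.cos(hr)]],4),"yaw",None if h is None else round(hd-h,2),"F",np.round(o["contact_force"],1),"grip",round(o["gripper_width"],3),round(o["grasp_force"],1),"q",np.round(o["q"],2))
E
python3 -c "
from h import *
to(.4595,-.321,85)"
```

```text
t: 2.13
eef_pos: [0.2313, -0.6342, 0.4047]
tool_rot: [0.0, 0.735, 0.678, -0.0]
contact_force: [-0.5, 0.1, -0.2]
gripper_width: 0.997
grasp_force: 0.0
t: 3.13
eef_pos: [0.4603, -0.3203, 0.2965]
tool_rot: [0.0, 0.737, 0.676, 0.0]
contact_force: [0.0, 0.2, -0.1]
gripper_width: 0.997
grasp_force: 0.0
t: 3.3
eef_pos: [0.4609, -0.3194, 0.2964]
tool_rot: [-0.0, 0.735, 0.678, 0.0]
contact_force: [-0.4, -0.9, 0.1]
gripper_width: 0.995
grasp_force: 0.0
t 3.3 pos [ 0.4609 -0.3194  0.2964] h 85.31 tx,ty [-0.0017 -0.0013] yaw 0.31 F [-0.4 -0.9  0.1] grip 0.995 0.0 q [ 0.75  0.44 -0.32  1.91  0.19  0.82  0.25]
```

```bash
python3 -m pendant '[[0.085,-0.0017,-0.0013,0.02,0],[0.085,0,0,0.02,0],[0.085,0,0,0.02,0],[0.085,0,0,0.018,0],[0.085,0,0,0.015,0],[0.085,0,0,0,0],[0.085,0,0,0,0]]' 
python3 -m pendant '[[0,0,0,0,0],[0,0,0,0,0],[0,0,0,0,0],[0,0,0,0,0],[0,0,0,0,0],[0,0,0,0,0],[0,0,0,0,0],[0,0,0,0,0],[0,0,0,0,0],[0,0,0,0,0]]' 60
python3 -m pendant '[[0,0,0,-0.02,0],[0,0,0,-0.03,0],[0,0,0,-0.03,0],[0,0,0,-0.03,0],[0,0,0,0,0],[0,0,0,0,0]]'
python3 - <<'E'
from h import *
to(.538,.008,99.7)
im,d=bot.read_camera("side"); cv2.imwrite("pics/s1.png",im[60:260,300:560])
P=cloud("side",d,np.ones((480,640),bool)); o=bot.get_obs()["eef_pos"]
m=(np.hypot(P[:,0]-o[0],P[:,1]-o[1])<.075)&(P[:,2]>.05)&(P[:,2]<.16)
Q=P[m]; print(np.percentile(Q[:,2],[0,1,5,20]))
E
```

```text
t: 3.88
eef_pos: [0.4573, -0.3242, 0.2035]
tool_rot: [-0.0, 0.738, 0.675, -0.001]
contact_force: [-0.3, 0.7, 0.1]
gripper_width: 0.994
grasp_force: 0.0
t: 4.72
eef_pos: [0.4584, -0.3232, 0.2043]
tool_rot: [0.0, 0.737, 0.676, 0.0]
contact_force: [-1.7, 0.5, 6.8]
gripper_width: 0.272
grasp_force: 59.6
t: 5.22
eef_pos: [0.4585, -0.3232, 0.315]
tool_rot: [0.002, 0.737, 0.676, 0.0]
contact_force: [-0.1, -0.8, -2.3]
gripper_width: 0.273
grasp_force: 59.5
t 5.22 pos [ 0.4585 -0.3232  0.315 ] h 85.04 tx,ty [0.3369 0.0505] yaw -14.66 F [-0.1 -0.8 -2.3] grip 0.273 59.5 q [ 0.77  0.42 -0.33  1.9   0.18  0.85  0.26]
[0.10956728 0.11099009 0.11471198 0.12450517]
```

View pics/s1.png

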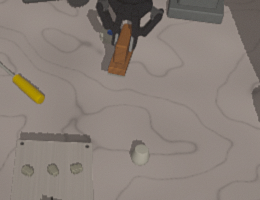

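Block lifted, underside at 0.111 m as expected. Moving to the sweep start, behind the chips on the panel's -x side.

```bash
python3 -m pendant '[[0,0,0,0,-4.9],[0,0,0,0,-4.9],[0,0,0,0,-4.9],[0,0.0273,0.0049,0,0],[0,0.0273,0.0049,0,0],[0,0.0273,0.0049,0,0],[0,0.0273,0.0049,0,0],[0,0.0273,0.0049,0,0],[0,0.0273,0.0049,0,0],[0,0.0273,0.0049,0,0],[0,0.0273,0.0049,0,0],[0,0.0273,0.0049,0,0]]'
python3 -m pendant '[[0,0.0273,0.0049,0,0],[0,0,0,0,0],[0,0,0,0,0]]'
python3 - <<'E'
from h import *
to(.4609,-.0457,99.7)
im,d=bot.read_camera("side"); cv2.imwrite("pics/s2.png",im[130:330,260:480])
E
```

```text
t: 6.27
eef_pos: [0.4589, -0.0722, 0.3119]
tool_rot: [-0.002, 0.645, 0.765, -0.001]
contact_force: [-0.0, 0.5, -1.7]
gripper_width: 0.276
grasp_force: 59.4
t: 6.52
eef_pos: [0.4595, -0.0441, 0.3122]
tool_rot: [-0.001, 0.643, 0.766, -0.001]
contact_force: [-0.7, -0.8, -1.7]
gripper_width: 0.273
grasp_force: 59.4
t 6.52 pos [ 0.4595 -0.0441  0.3122] h 99.97 tx,ty [-0.0018  0.0011] yaw 0.27 F [-0.7 -0.8 -1.7] grip 0.273 59.4 q [ 0.41  0.3  -0.52  2.11  0.2   0.79 -0.06]
```

View pics/s2.png

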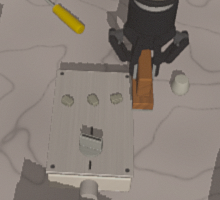

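The block hangs beside the panel's -x edge at (145,80), with the chips ahead of it at (115,98), (92,99) and (67,99). Lowering it next.

```bash
python3 -m pendant '[[0,-0.0015,0,0.016,0],[0,0,0,0.016,0],[0,0,0,0.014,0],[0,0,0,0,0],[0,0,0,0,0],[0,0,0,0,0]]'
python3 -c "
from h import *
to(.4609,-.0457,99.7)"
```

```text
t: 7.07
eef_pos: [0.4607, -0.0479, 0.2679]
tool_rot: [-0.0, 0.645, 0.764, -0.0]
contact_force: [0.6, -0.5, -2.1]
gripper_width: 0.276
grasp_force: 59.3
t 7.07 pos [ 0.4607 -0.0479  0.2679] h 99.67 tx,ty [0.0021 0.0006] yaw -0.03 F [ 0.6 -0.5 -2.1] grip 0.276 59.3 q [ 0.38  0.37 -0.48  2.14  0.27  0.69 -0.12]
```

```bash
python3 -m pendant '[[0,0,0,0.002,0],[0,0,0.01,0,0],[0,0,0.015,0,0],[0,0,0.016,0,0],[0,0,0.016,0,0],[0,0,0.016,0,0],[0,0,0.016,0,0],[0,0,0.016,0,0]]'
python3 - <<'E'
from h import *
to(.4609,-.0457,99.7)
im,d=bot.read_camera("side"); cv2.imwrite("pics/s3.png",im[130:330,200:480])
E
```

```text
t: 7.73
eef_pos: [0.5656, -0.0292, 0.2662]
tool_rot: [0.0, 0.645, 0.765, 0.0]
contact_force: [0.9, -0.2, -1.6]
gripper_width: 0.27
grasp_force: 59.3
t 7.73 pos [ 0.5656 -0.0292  0.2662] h 99.73 tx,ty [ 0.0015 -0.1059] yaw 0.03 F [ 0.9 -0.2 -1.6] grip 0.27 59.3 q [ 0.29  0.51 -0.45  1.91  0.31  0.79 -0.16]
```

View pics/s3.png

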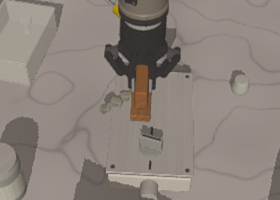

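The chips are bunched ahead of the block at (113,100), near the panel's +x edge, so I'll finish the sweep.

```bash
python3 -m pendant '[[0,0,0.016,0,0],[0,0,0.018,0,0],[0,0,0.018,0,0],[0,0,0.018,0,0],[0,0,0.018,0,0],[0,0,0,0,0],[0,0,0,0,0],[0,0,0,0,0],[0,0,0,0,0]]'
python3 - <<'E'
from h import *
to(.50,-.26,99.7)
im,d=bot.read_camera("side"); cv2.imwrite("pics/s4.png",im[130:330,200:480])
for c in ("side","scene"):
    if c=="scene": bot.read_camera(c)
    print([(round(r["score"],2),np.round(atz(c,r["at"],0.0),3)) for r in bot.pinpoint("chip0",c)])
E
```

```text
t: 8.53
eef_pos: [0.6501, -0.0148, 0.2656]
tool_rot: [-0.0, 0.645, 0.765, -0.0]
contact_force: [-0.2, 0.2, -3.0]
gripper_width: 0.273
grasp_force: 59.7
t 8.53 pos [ 0.6501 -0.0148  0.2656] h 99.73 tx,ty [-0.2163 -0.1894] yaw 0.03 F [-0.2  0.2 -3. ] grip 0.273 59.7 q [ 0.23  0.62 -0.43  1.7   0.32  0.88 -0.16]
[(0.41, array([ 0.631, -0.013,  0.   ]))]
[(0.65, array([ 0.637, -0.021,  0.   ])), (0.62, array([ 0.615, -0.003,  0.   ])), (0.42, array([ 0.637, -0.006,  0.   ]))]
```

View pics/s4.png

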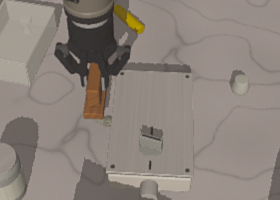

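Chips dropped beside the +x wall, but one at (107,118) is close to the edge. I'll check chip heights with depth.

```bash
python3 - <<'E'
from h import *
im,d=bot.read_camera("scene")
cv2.imwrite("pics/s5.png",cv2.resize(im[200:320,230:390],None,fx=4,fy=4))
for r in bot.trace("chip0","scene"):
    Q=cloud("scene",d,r["mask"]); print(round(r["score"],2),np.round(r["at"]),len(Q),np.round(np.median(Q,0),3),np.round(np.percentile(Q[:,2],[5,95]),3))
E
```

```text
0.58 [297. 298.] 83 [ 0.658 -0.008  0.014] [0.003 0.018]
0.55 [294. 274.] 1565 [ 0.663 -0.012  0.082] [0.063 0.127]
0.45 [457. 252.] 1227 [0.516 0.312 0.035] [0.002 0.043]
0.4 [303. 287.] 56 [ 0.635 -0.003  0.009] [0.006 0.011]
0.38 [288. 294.] 90 [ 0.653 -0.024  0.014] [0.    0.023]
0.17 [252. 197.] 246 [ 0.397 -0.149  0.022] [0.001 0.033]
```

View pics/s5.png

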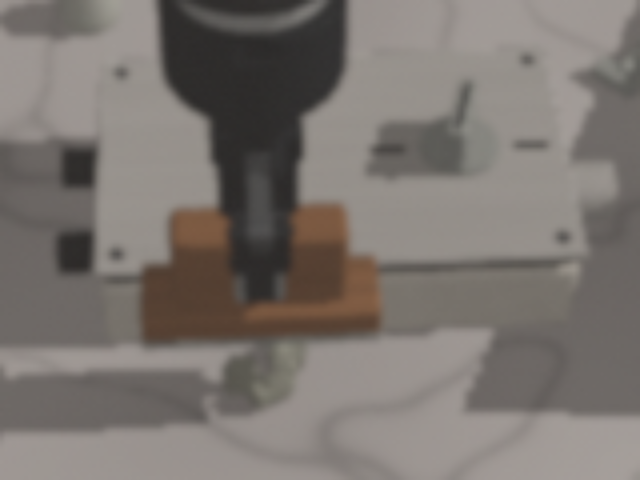

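All three chips lie on the bench at z ≤ 0.02, at (0.658,-0.008), (0.635,-0.003) and (0.653,-0.024), with the block still gripped. Next I'll set the block down clear at about (0.50,-0.26).

```bash
python3 -m pendant '[[0,0,0,-0.02,0],[0,0,0,-0.02,0],[0,0,0,-0.01,0],[0,-0.024,-0.021,0,0],[0,-0.024,-0.021,0,0],[0,-0.024,-0.021,0,0],[0,-0.024,-0.021,0,0],[0,-0.024,-0.021,0,0],[0,-0.024,-0.021,0,0],[0,-0.024,-0.021,0,0],[0,-0.024,-0.021,0,0],[0,-0.024,-0.021,0,0]]'
python3 -m pendant '[[0,0,0,0.025,0],[0,0,0,0.03,0],[0,0,0,0.025,0],[0,0,0,0.018,0],[0,0,0,0.01,0],[0,0,0,0,0],[0,0,0,0,0]]'
python3 -c "
from h import *
to(.50,-.26,99.7)"
```

```text
t: 9.83
eef_pos: [0.4999, -0.2606, 0.3158]
tool_rot: [0.0, 0.644, 0.765, -0.0]
contact_force: [1.1, -0.6, -2.1]
gripper_width: 0.269
grasp_force: 59.7
t: 10.42
eef_pos: [0.5014, -0.2593, 0.208]
tool_rot: [0.0, 0.644, 0.765, 0.0]
contact_force: [1.2, 0.2, -1.5]
gripper_width: 0.271
grasp_force: 59.6
t 10.42 pos [ 0.5014 -0.2593  0.208 ] h 99.76 tx,ty [-0.0004 -0.0015] yaw 0.06 F [ 1.2  0.2 -1.5] grip 0.271 59.6 q [ 0.66  0.59 -0.37  1.94  0.33  0.67  0.25]
```

```bash
python3 -m pendant '[[0,0,0,0.002,0],[0,0,0,0.002,0],[0,0,0,0,0],[0,0,0,0,0]]'
python3 -m pendant '[[0.085,0,0,0,0],[0.085,0,0,0,0],[0.085,0,0,0,0],[0.085,0,0,0,0],[0.085,0,0,0,0],[0.085,0,0,0,0],[0.085,0,0,0,0],[0.085,0,0,0,0]]'
python3 -m pendant '[[0.085,0,0,-0.02,0],[0.085,0,0,-0.03,0],[0.085,0,0,-0.04,0],[0.085,0,0,-0.03,0],[0.085,0,0,0,0],[0.085,0,0,0,0]]'
python3 - <<'E'
from h import *
to(.527,.0725,173.5)
E
```

```text
t: 10.75
eef_pos: [0.5013, -0.2595, 0.2043]
tool_rot: [0.001, 0.645, 0.765, 0.0]
contact_force: [-0.1, -0.1, -1.0]
gripper_width: 0.276
grasp_force: 59.7
t: 11.42
eef_pos: [0.501, -0.2594, 0.2037]
tool_rot: [-0.0, 0.645, 0.765, 0.0]
contact_force: [-1.1, -0.2, 0.6]
gripper_width: 0.997
grasp_force: 0.0
t: 11.92
eef_pos: [0.5016, -0.2596, 0.3258]
tool_rot: [0.002, 0.645, 0.765, 0.0]
contact_force: [-0.4, -0.5, -0.3]
gripper_width: 0.995
grasp_force: 0.0
t 11.92 pos [ 0.5016 -0.2596  0.3258] h 99.73 tx,ty [0.3231 0.0811] yaw -73.77 F [-0.4 -0.5 -0.3] grip 0.995 0.0 q [ 0.72  0.42 -0.44  1.88  0.23  0.89  0.33]
```

```bash
python3 -m pendant '[[0.085,0.0323,0.0081,0,0],[0.085,0.0323,0.0081,0,0],[0.085,0.0323,0.0081,0,0],[0.085,0.0323,0.0081,0,0],[0.085,0.0323,0.0081,0,0],[0.085,0.0323,0.0081,0,0],[0.085,0.0323,0.0081,0,0],[0.085,0.0323,0.0081,0,0],[0.085,0.0323,0.0081,0,0],[0.085,0.0323,0.0081,0,0]]'
python3 -m pendant '[[0.085,0,0,0,-6.7],[0.085,0,0,0,-6.7],[0.085,0,0,0,-6.7],[0.085,0,0,0,-6.7],[0.085,0,0,0,-6.7],[0.085,0,0,0,-6.7],[0.085,0,0,0,-6.7],[0.085,0,0,0,-6.7],[0.085,0,0,0,-6.7],[0.085,0,0,0,-6.7],[0.085,0,0,0,-6.7],[0.085,0,0,0,0]]'
python3 - <<'E'
from h import *
to(.527,.0725,173.5)
im,d=bot.read_camera("side"); P=cloud("side",d,np.ones((480,640),bool))
m=(P[:,2]>.05)&(P[:,2]<.07)&(np.hypot(P[:,0]-.5,P[:,1]+.26)<.07); print(m.sum(),np.median(P[m],0))
im,d=bot.read_camera("wrist"); cv2.imwrite("pics/w6.png",im)
E
```

```text
t: 12.75
eef_pos: [0.5255, 0.074, 0.3222]
tool_rot: [-0.001, 0.645, 0.765, -0.001]
contact_force: [0.4, 0.2, -0.4]
gripper_width: 0.997
grasp_force: 0.0
t: 13.75
eef_pos: [0.5257, 0.0722, 0.3221]
tool_rot: [-0.001, 0.055, 0.998, 0.0]
contact_force: [-0.3, 0.1, -0.8]
gripper_width: 0.995
grasp_force: 0.0
t 13.75 pos [0.5257 0.0722 0.3221] h 173.67 tx,ty [-0.0013  0.0004] yaw 0.17 F [-0.3  0.1 -0.8] grip 0.995 0.0 q [ 0.41  0.47 -0.83  1.94  0.43  0.93  0.82]
338 [ 0.50063219 -0.24791633  0.06531928]
```

View pics/w6.png

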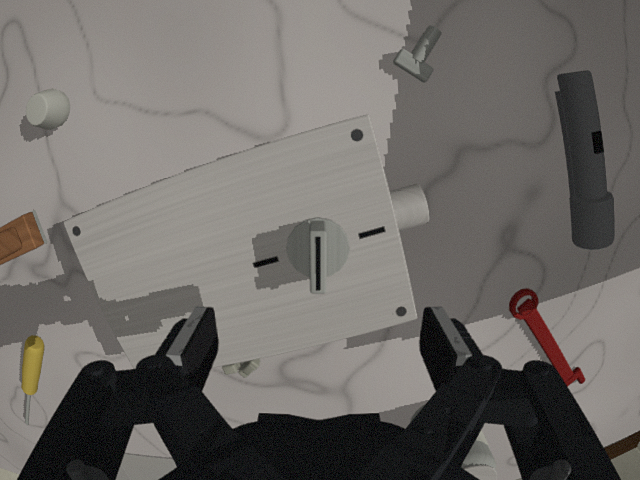

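The wrist view shows the wing at (318,255) centred between the pads and aligned, with the marks at (265,262) and (371,232). Descending and gripping.

```bash
python3 -m pendant '[[0.085,-0.001,0,0.02,0],[0.085,0,0,0.02,0],[0.085,0,0,0.02,0],[0.085,0,0,0.014,0],[0.085,0,0,0.006,0],[0.085,0,0,0,0],[0,0,0,0,0],[0,0,0,0,0],[0,0,0,0,0],[0,0,0,0,0],[0,0,0,0,0],[0,0,0,0,0]]' 40
python3 -m pendant '[[0,0,0,0,0],[0,0,0,0,0],[0,0,0,0,0],[0,0,0,0,0]]'
python3 -c "
from h import *
to(.527,.0725,99.7)"
```

```text
t: 14.85
eef_pos: [0.5273, 0.0725, 0.2441]
tool_rot: [0.0, 0.057, 0.998, 0.0]
contact_force: [-0.1, -0.1, -0.4]
gripper_width: 0.141
grasp_force: 0.0
t: 15.18
eef_pos: [0.5273, 0.072, 0.244]
tool_rot: [0.0, 0.058, 0.998, -0.001]
contact_force: [-0.8, -2.8, 4.7]
gripper_width: 0.102
grasp_force: 44.9
t 15.18 pos [0.5273 0.072  0.244 ] h 173.41 tx,ty [0.0004 0.0005] yaw 73.71 F [-0.8 -2.8  4.7] grip 0.102 44.9 q [ 0.33  0.57 -0.75  1.99  0.55  0.79  0.72]
```

```bash
python3 -m pendant '[[0,0,0,0,6.7],[0,0,0,0,6.7],[0,0,0,0,6.7],[0,0,0,0,6.7],[0,0,0,0,6.7],[0,0,0,0,6.7],[0,0,0,0,6.7],[0,0,0,0,6.7],[0,0,0,0,6.7],[0,0,0,0,6.7],[0,0,0,0,6.7],[0,0,0,0,0]]'
python3 -m pendant '[[0,0,0,0,0],[0,0,0,0,0],[0.03,0,0,0,0],[0.04,0,0,0,0],[0.04,0,0,0,0],[0.04,0,0,0,0],[0.04,0,0,-0.02,0],[0.04,0,0,-0.03,0],[0.04,0,0,-0.03,0],[0.04,0,0,0,0],[0.04,0,0,0,0]]'
python3 - <<'E'
from h import *
to(.5456,-.0364,99.7)
M=bot.camera_model("wrist"); im,d=bot.read_camera("wrist"); cv2.imwrite("pics/w7.png",im)
E
```

```text
t: 16.18
eef_pos: [0.5267, 0.0712, 0.2438]
tool_rot: [0.0, 0.647, 0.762, -0.002]
contact_force: [-2.9, -4.6, 4.9]
gripper_width: 0.101
grasp_force: 44.9
t: 17.1
eef_pos: [0.5278, 0.0729, 0.3253]
tool_rot: [0.001, 0.644, 0.765, 0.002]
contact_force: [-0.0, -0.4, -0.3]
gripper_width: 0.469
grasp_force: 0.0
t 17.1 pos [0.5278 0.0729 0.3253] h 99.74 tx,ty [-0.1108 -0.001 ] yaw 0.04 F [-0.  -0.4 -0.3] grip 0.469 0.0 q [ 0.15  0.38 -0.49  1.95  0.24  0.86 -0.3 ]
```

View pics/w7.png

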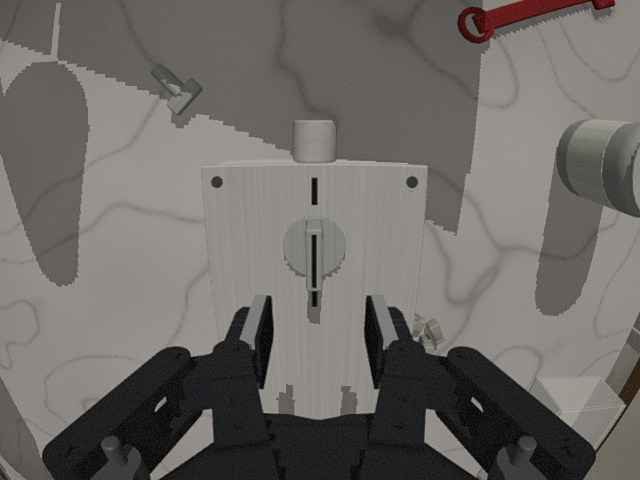

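The slot at (314,258) is in line with both marks, (314,190) and (314,300). Now shutting the fingers, moving over panel_press and pressing.

```bash
python3 -m pendant '[[0,-0.02,0,0,0],[0,-0.03,0,0,0],[0,-0.03,0,0,0],[0,-0.03,0,0,0],[0,0,0,0.03,0],[0,0,0,0.03,0],[0,0,0,0.02,0],[0,0,0,0.01,0],[0,0,0,0,0],[0,0,0,0,0]]'
python3 -m pendant '[[0,0,0,0.004,0],[0,0,0,0.003,0],[0,0,0,0.003,0],[0,0,0,0.003,0],[0,0,0,0,0],[0,0,0,0,0]]'
python3 -c "
from h import *
to(.5456,-.0364,99.7)"
```

```text
t: 17.98
eef_pos: [0.5455, -0.0357, 0.2332]
tool_rot: [-0.001, 0.644, 0.765, -0.001]
contact_force: [0.7, -0.2, 0.8]
gripper_width: -0.0
grasp_force: 0.0
t: 18.48
eef_pos: [0.5466, -0.0353, 0.2235]
tool_rot: [0.001, 0.644, 0.765, 0.001]
contact_force: [-5.6, -0.2, 18.7]
gripper_width: 0.002
grasp_force: 9.1
t 18.48 pos [ 0.5466 -0.0353  0.2235] h 99.76 tx,ty [-0.0009 -0.0012] yaw 0.06 F [-5.6 -0.2 18.7] grip 0.002 9.1 q [ 0.26  0.54 -0.4   1.98  0.33  0.68 -0.17]
```

```bash
python3 -m pendant '[[0,0,0,0.001,0],[0,0,0,0,0],[0,0,0,0,0],[0,0,0,0,0],[0,0,0,0,0],[0,0,0,0,0]]'
python3 - <<'E'
from h import *
full=np.ones((480,640),bool)
for c in ("side","scene"):
    im,d=bot.read_camera(c); P=cloud(c,d,full)
    m=(np.hypot(P[:,0]-.52,P[:,1]-.11)<.02)&(P[:,2]>.03)&(P[:,2]<.065); print(c,"panel z",np.median(P[m],0)[2])
    m=(P[:,2]>.05)&(P[:,2]<.07)&(np.hypot(P[:,0]-.5,P[:,1]+.26)<.07); print("block",np.median(P[m],0))
    m=(P[:,2]>.07)&(P[:,2]<.09)&(np.hypot(P[:,0]-.527,P[:,1]-.072)<.03); Q=np.ascontiguousarray(P[m][:,:2],dtype=np.float32); print(cv2.minAreaRect(Q))
E
python3 -c "
from h import *
to(.5456,-.0364,99.7)"
```

```text
t: 18.98
eef_pos: [0.5466, -0.0353, 0.2234]
tool_rot: [0.002, 0.644, 0.765, 0.001]
contact_force: [-9.3, 0.2, 27.4]
gripper_width: 0.0
grasp_force: 13.9
side panel z 0.05041811771428289
block [ 0.50051742 -0.24832603  0.06536913]
((0.5267463326454163, 0.07239877432584763), (0.008811933919787407, 0.041764553636312485), 12.096953392028809)
scene panel z 0.04995286240817311
block [ 0.50844794 -0.25469234  0.06301623]
((0.5285292863845825, 0.07263709604740143), (0.013238283805549145, 0.03967956081032753), 12.274105072021484)
t 19.08 pos [ 0.5466 -0.0352  0.2233] h 99.76 tx,ty [-0.001  -0.0012] yaw 0.06 F [-8.7  0.1 27.3] grip -0.001 13.9 q [ 0.26  0.54 -0.4   1.98  0.33  0.68 -0.17]
```

The panel is fully home at z 0.050 under a 27 N push, the slot is in line, and the block stands clear. Handing in.

```bash
python3 -c "
from station import bot
print(bot.hand_in())"
```

```text
the job is handed in; nothing more can be done
None
```

I handed the job in at about 19 s with the fingers holding the panel fully home (top at 50 mm, 27 N push): the chips were wiped onto the bench with the block, the block stands clear of the air-box, and the slot is in line with the marks; no verdict came back.

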